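# Proof-check the friction hinge of a slide box

### The job

Check the friction hinge of the slide box: lift the blue lid gently by its yellow tab to about 35 degrees and let go of it completely for two seconds to see that it stays up. Then, with closed fingertips, lean straight down on the black rubber bar on the lid with 5 newtons, give or take one, steadily for two seconds, so that the hinge is loaded but does not give way (never as much as 18 newtons), and come away, leaving the lid standing at about 35 degrees. Do not fling or slam the lid, and leave the bottle, the jar and the dish where they are.

Things in the scene. Friction and masses are not known exactly. Their poses are not given: they have to be found in the camera images.
- slide_box: White open box for microscope slides, fixed to the bench, 160 (x) by 220 (y) by 90 mm high, walls 6 mm, full of upright slides. Origin: centre of its underside; z up; x points from its front (yellow tab side) to its back (hinge side). It stands anywhere in an 80 by 340 mm area ahead of the robot, front towards the robot, turned up to 20 degrees either way.
- lid_hinge (a joint): Opening angle of the lid, rad: 0 shut (flat), growing as its front edge rises; 35 degrees is 0.61. Starts between 0 and 0.12. Axis along the box's y, at x = +80 mm, z = 90.5 mm in the box's frame. Friction hinge of about 1.4 N m without a spring: the lid stays where it is left. Lifting at the tab takes 7 to 11 N.
- lid: Blue flat lid, 165 mm from hinge to front edge, 224 mm wide (y), 10 mm thick, 0.2 to 0.45 kg (varies). Origin on the hinge axis, at the lid's underside, mid-width; its x axis points from the front edge to the hinge (the lid lies on its -x side), z is the normal of its top face. It carries the tab and the rubber bar.
- tab (a point): Grasp point in the yellow pull tab, which sticks out from the middle of the lid's front edge: 24 mm wide (y), 10 mm thick, 50 mm long. The point lies 35 mm out from the edge, 200 mm from the hinge axis, 5 mm above the lid's underside. The tab is free all round, 90 mm above the bench when shut; its sides (24 mm apart along y) stay upright as the lid turns.
- press_bar: Black round rubber bar on the lid near its front edge: 22 mm diameter, 80 mm long along the box's y. This origin: 150 mm from the hinge axis, 20 mm above the lid's underside. The bar is screwed out to an unknown height: its axis lies 0 to 7 mm along the lid's normal above the origin (firm, does not move), its top 11 mm straight above that: feel for it. Stiff: 1 mm more travel adds 5 to 15 N.
- reagent_bottle: Brown glass bottle with black cap, 56 mm diameter, 130 mm high, standing loose beside the box, left or right. Origin: centre of its underside. Not to be moved.
- specimen_jar: White plastic jar with red lid, 60 mm diameter, 75 mm high, standing loose beside the box, on the other side. Origin: centre of its underside. Not to be moved.
- petri_dish: Clear flat round dish, 90 mm diameter, 16 mm high, lying loose in front of the box, to the left of the tab. Origin: centre of its underside. Not to be moved.

How it is judged:
By the outcome, as a careful person would: the job done as asked, in the order asked, and still so for the second after the job is handed in, with the robot touching nothing.
It also fails if it takes over 51 s, if anything falls off the work surface, if the arm or the gripper's body presses on something with over 40 N, if the wrist force passes 120 N, or if a joint passes its speed limit or range.

### The arm

A 6-joint arm with a two-finger parallel gripper is mounted at the origin on the work surface. World frame = base frame: x ahead of the robot, y to its left, z up, the work surface at z = 0. Lengths are in m, angles in degrees, forces in N, time in s.
With the tool pointing down it reaches from about 0.35 to 0.975 m from the base axis. Payload 7.1 kg.
Tool frame: the origin (TCP) lies on the centre line of the jaws, within the pads' length; the fingertips stand 19 mm ahead of it and the grasp point (between the pads) is the TCP; z points along the fingers, y is the line along which they close (so a half turn about z gives the same grasp; the last joint's range is limited). The gripper opens to 88 mm and grips with 3 to 60 N. Pads are 20 mm wide; open, the fingers measure 115 mm over their backs; the gripper's body (75 mm by 178 mm) begins 61 mm behind the grasp point.
Start: joints at [70.932, 24.242, 93.386, -0, 62.372, -1.089], TCP at [0.193, 0.594, 0.207] pointing down, gripper open.
Joint ranges: [-172.04, 172.04], [-51.8, 120.97], [4.93, 147.93], [-75.15, 255.16], [6.16, 154.13], [-145.62, 145.62]. Speed limits (degrees/s): [136.94, 136.94, 172.46, 180, 180, 180].

### API

Orientations are given as a 3x3 rotation matrix whose columns are the frame's x, y, z axes.
In Python, from bench import manip, solver, vision gives the robot as it stands. Calls block until the motion is done:
- manip.move_ptp(position, orientation): joint-space move of the TCP to a pose.
- manip.servo_line(position, attitude=None, feed=0.15): straight line of the TCP; attitude=None keeps the orientation; feed is the mean speed in m/s.
- manip.move_j(angles): joint-space move.
- manip.let_go() and manip.gripper_close(grip_force=None): open the fingers fully, or close them until they stop; grip_force is the grip in N (None keeps the last).
- manip.wait(seconds).
- solver.ik(position, orientation): joint angles nearest the present ones, or None.
- manip.observe(): the state.
- vision.snapshot(name): name is "scene" or "top" or "wrist"; returns the picture (480x640x3 uint8, blue, green, red); there is no depth.
- vision.camera_model(name): a dict with "intrinsics" (3x3 intrinsics, pixels), "distortion" ([k1, k2, p1, p2, k3] as OpenCV has them; the pictures are not rectified), "rvec" (rotation vector, rad) and "tvec" (3), from world to camera coordinates, as OpenCV has them. Camera axes: x right, y down, z forward; pixel columns grow to the right and rows downward; lengths in m; the calibration is good to about 2 mm. A picture is of the moment at which its call begins: read the wrist's pose just before it. camera_model takes no time and is no camera call; for the wrist camera it gives the pose at the moment of the call.
A pose or a line that the arm cannot do raises manip.MotionError and nothing moves.
- manip.finish_job(): hands the job in; it is judged then, once.
The state is a dict: "time": time; "q": joint angles; "qvel": joint speeds; "joint_efforts": joint torques, N m; "ee_pos": TCP position; "orientation": TCP orientation; "ft_force": force on the tool from outside, world axes, zero at the start; "ft_torque": the same for the moment, N m; "finger_gap": opening from 0.0 (shut) to 1.0 (fully open); "grip_force": force on a finger pad.
Only numpy, scipy, OpenCV 4.12 (cv2) and the standard library are available. Lean on these libraries where they do the work, as an engineer would, in place of code of your own. Each camera call takes 0.05 s, during which the arm holds its last target. There are 200 camera calls.

## Working session

There is one attempt and no reset: what is moved stays moved. The work goes in short steps, each a Python script; the robot and the scene stay as the last script left them, time stands still between calls to the robot, and variables do not carry over. Pictures are saved under pics/ and viewed, at most 10 in all, crops included, and the job is handed in when it is done.

```bash
ls; mkdir -p pics; python3 - <<'E'
from bench import manip, solver, vision
import cv2,numpy as np
a=vision.snapshot("scene");b=vision.snapshot("top")
cv2.imwrite("pics/scene.png",a);cv2.imwrite("pics/top.png",b)
for n in("scene","top","wrist"):
    m=vision.camera_model(n);R=cv2.Rodrigues(np.array(m["rvec"]))[0];print(n,(-R.T@np.array(m["tvec"]).ravel()).round(3),R[2].round(2),np.round(m["intrinsics"],0).tolist(),m["distortion"])
o=manip.observe();print({k:np.round(v,3).tolist() for k,v in o.items()})
E
```

```text
pics
scene [1.164 0.125 0.581] [-0.76 -0.11 -0.64] [[455.0, 0.0, 314.0], [0.0, 455.0, 234.0], [0.0, 0.0, 1.0]] [0.03056106 0.         0.         0.         0.        ]
top [0.443 0.058 0.919] [ 0.18 -0.04 -0.98] [[512.0, 0.0, 324.0], [0.0, 512.0, 240.0], [0.0, 0.0, 1.0]] [-0.10167411  0.          0.          0.          0.        ]
wrist [0.12  0.619 0.385] [ 0.27 -0.09 -0.96] [[373.0, 0.0, 319.0], [0.0, 373.0, 239.0], [0.0, 0.0, 1.0]] [-0.05282839  0.          0.          0.          0.        ]
{'time': 0.1, 'q': [70.93, 24.28, 93.425, -0.002, 62.373, -1.091], 'qvel': [0.045, -0.001, -0.099, -0.106, 0.016, 0.029], 'joint_efforts': [-0.0, -54.561, -27.432, 0.065, 0.019, -0.0], 'ee_pos': [0.193, 0.594, 0.206], 'orientation': [[-0.951, 0.309, -0.0], [0.309, 0.951, -0.001], [-0.0, -0.001, -1.0]], 'ft_force': [-1.016, -0.547, -0.054], 'ft_torque': [-0.014, 0.003, -0.001], 'grip_force': 0.0, 'finger_gap': 1.002}
```

View pics/top.png

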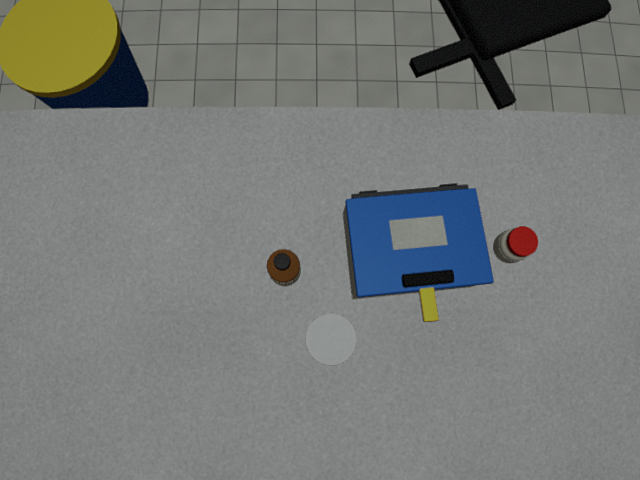

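View pics/scene.png

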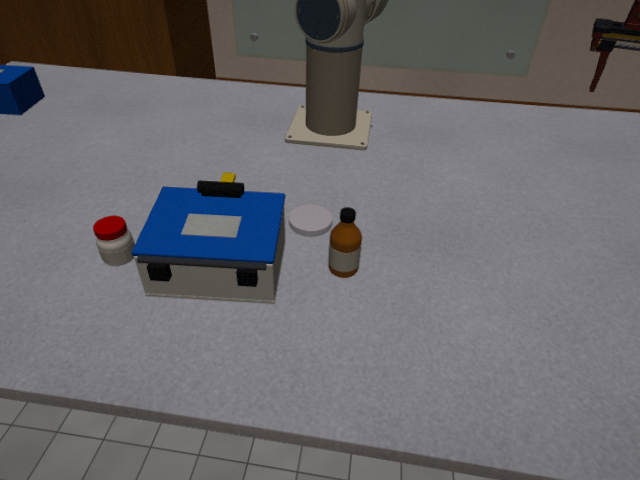

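Top view: the lid's corners are at about (347,200), (476,188), (493,283) and (357,297), the bar is at (428,279) and the tab at (429,305). The bottle is on the left at (283,265), the jar on the right at (518,243) and the dish at (331,339). The scene view shows the lid nearly shut, with the yellow tab mostly hidden behind the bar at (228,178).

```bash
cat > h.py <<'E'
import cv2,numpy as np
from bench import manip, solver, vision
def cam(n):
    m=vision.camera_model(n);return np.array(m["intrinsics"]),np.array(m["distortion"]),cv2.Rodrigues(np.array(m["rvec"]))[0],np.array(m["tvec"]).ravel()
def ray(c,px):
    K,D,R,t=c;u=cv2.undistortPoints(np.array(px,float).reshape(-1,1,2),K,D).reshape(-1,2)
    d=np.c_[u,np.ones(len(u))]@R;return -R.T@t,d
def onplane(c,px,z):
    o,d=ray(c,px);return o+d*((z-o[2])/d[:,2])[:,None]
def tri(c1,p1,c2,p2):
    P=[np.c_[c[2],c[3]] for c in(c1,c2)];u=[cv2.undistortPoints(np.array(p,float).reshape(-1,1,2),c[0],c[1]).reshape(-1,2).T for c,p in((c1,p1),(c2,p2))]
    X=cv2.triangulatePoints(P[0],P[1],u[0],u[1]);return (X[:3]/X[3]).T
def mask(im,lo,hi):
    m=cv2.inRange(cv2.cvtColor(im,cv2.COLOR_BGR2HSV),lo,hi);return m
def big(m,near=None):
    cs=cv2.findContours(m,cv2.RETR_EXTERNAL,cv2.CHAIN_APPROX_NONE)[0];return max(cs,key=cv2.contourArea)
BLUE=((105,120,50),(130,255,255));YEL=((20,120,80),(35,255,255))
E
cat > p1.py <<'E'
from h import *
for n in("top","scene"):
    im=cv2.imread(f"pics/{n}.png");c=cam(n)
    m=mask(im,*BLUE);m[:,:140]=0;m[:150]=0
    hsv=cv2.cvtColor(im,cv2.COLOR_BGR2HSV)[...,2][m>0];print(n,np.percentile(hsv,[1,5,20,50,90]))
    h=cv2.convexHull(big(m));q=cv2.approxPolyN(h,4,ensure_convex=True).reshape(-1,2);print(q.tolist())
    m=mask(im,*YEL);m[:150]=0;k=big(m);print("tab",cv2.minAreaRect(k),cv2.boxPoints(cv2.minAreaRect(k)).round(1).tolist())
    if n=="top":
        print(onplane(c,q,.1005).round(4).tolist());
        print("tab",onplane(c,cv2.boxPoints(cv2.minAreaRect(k)),.1005).round(4).tolist())
E
python3 p1.py
```

```text
top [ 76. 124. 134. 137. 141.]
[[493, 283], [357, 297], [345, 198], [475, 187]]
tab ((428.4399719238281, 304.5799865722656), (32.951175689697266, 15.132085800170898), 81.8698959350586) [[418.6000061035156, 289.29998779296875], [433.6000061035156, 287.20001220703125], [438.29998779296875, 319.79998779296875], [423.29998779296875, 322.0]]
[[0.5206, -0.2487, 0.1005], [0.5001, -0.024, 0.1005], [0.6634, -0.0074, 0.1005], [0.6835, -0.2286, 0.1005]]
tab [[0.5115, -0.1242, 0.1005], [0.5148, -0.149, 0.1005], [0.4622, -0.1544, 0.1005], [0.4592, -0.1298, 0.1005]]
scene [ 60. 105. 129. 130. 131.]
[[286, 193], [273, 263], [130, 254], [162, 186]]
tab ((227.0, 177.0), (8.0, 14.0), 90.0) [[220.0, 173.0], [234.0, 173.0], [234.0, 181.0], [220.0, 181.0]]
```

```bash
cat > m1.py <<'E'
from h import *
y=np.radians(5.4);bx=np.array([np.cos(y),np.sin(y),0]);by=np.array([-np.sin(y),np.cos(y),0]);R=np.c_[-bx,by,[0,0,-1]]
tab=np.array([.472,-.143,.10])
p=tab+[0,0,.14]
manip.move_ptp(p.tolist(),R.tolist());manip.wait(.3)
c=cam("wrist");im=vision.snapshot("wrist");cv2.imwrite("pics/w1.png",im);np.savez("pics/w1.npz",K=c[0],D=c[1],R=c[2],t=c[3])
o=manip.observe();print(o["time"],o["q"],o["ee_pos"],o["ft_force"])
E
python3 m1.py
```

```text
3.2333 [-1.82148932e+01  1.07197919e+01  1.07938428e+02  1.94653438e-03
  6.13456889e+01 -1.13633915e+02] [ 0.47206447 -0.14280492  0.23997301] [-0.33251569  0.72211424  0.3714064 ]
```

View pics/w1.png

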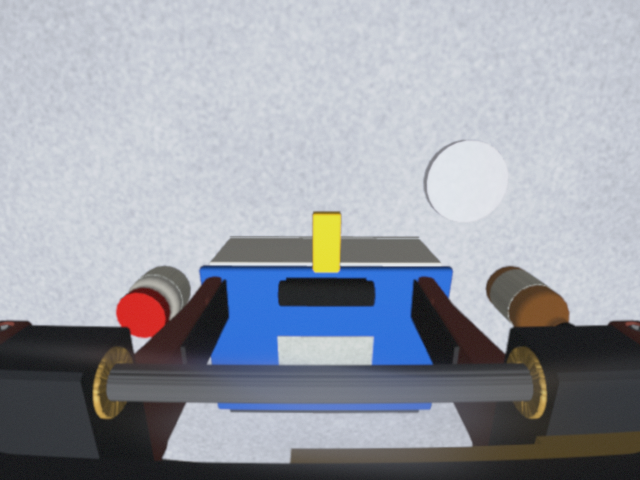

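The wrist view is upside down, with the robot at the top. The tab spans (313..341, 213..272), the lid's front edge runs from (201,268) to (452,268), the bar is at (327,292) and the dish at (467,181). I'll zoom in for exact edges.

```bash
python3 - <<'E'
import cv2,numpy as np
w=cv2.imread("pics/w1.png")[200:310,190:462];t=cv2.imread("pics/top.png")[175:330,335:500]
w=cv2.resize(w,None,fx=2.9,fy=2.9,interpolation=0);t=cv2.resize(t,None,fx=1.7,fy=1.7,interpolation=0)
c=np.zeros((w.shape[0]+t.shape[0],800,3),np.uint8);c[:w.shape[0],:w.shape[1]]=w;c[w.shape[0]:,:t.shape[1]]=t
cv2.imwrite("pics/z1.png",c);print(c.shape)
im=cv2.imread("pics/w1.png")
for col in(240,300,350,420,327):print(col,[tuple(map(int,im[r,col])) for r in range(206 if col==327 else 258,220 if col==327 else 275)])
E
cat > p2.py <<'E'
from h import *
im=cv2.imread("pics/w1.png")
for n,m in(("blue",mask(im,*BLUE)),("yel",mask(im,*YEL))):
    k=big(m);print(n,cv2.boundingRect(k))
    for r in (list(range(262,284,2)) if n=="blue" else range(210,276,6)):
        x=np.where(m[r])[0];print(r,x.min() if len(x) else 0,x.max() if len(x) else 0,end=" | ")
    print()
E
python3 p2.py
```

```text
(583, 800, 3)
240 [(102, 106, 107), (103, 107, 107), (103, 107, 109), (125, 131, 132), (182, 188, 188), (223, 221, 219), (228, 223, 218), (184, 167, 153), (122, 90, 74), (119, 64, 34), (151, 78, 33), (181, 93, 39), (200, 103, 45), (215, 113, 53), (218, 116, 48), (220, 116, 52), (220, 117, 51)]
300 [(104, 108, 109), (103, 107, 109), (105, 109, 109), (120, 123, 125), (165, 171, 171), (217, 217, 216), (227, 221, 218), (185, 168, 157), (121, 91, 78), (113, 62, 34), (143, 73, 32), (175, 89, 39), (196, 101, 44), (211, 109, 47), (218, 114, 47), (220, 116, 51), (220, 116, 51)]
350 [(101, 105, 106), (102, 106, 107), (104, 106, 106), (116, 119, 120), (158, 163, 163), (214, 216, 215), (228, 225, 222), (204, 193, 186), (134, 113, 102), (111, 63, 39), (136, 72, 33), (168, 87, 38), (193, 98, 43), (211, 110, 48), (219, 116, 54), (220, 117, 50), (221, 118, 53)]
420 [(104, 107, 109), (104, 108, 108), (102, 106, 107), (110, 114, 115), (146, 152, 153), (207, 211, 210), (229, 227, 224), (223, 217, 213), (152, 133, 124), (109, 63, 41), (132, 68, 28), (164, 85, 39), (191, 99, 43), (207, 107, 44), (217, 114, 51), (219, 115, 51), (219, 114, 50)]
327 [(216, 209, 204), (216, 208, 204), (216, 208, 203), (214, 207, 201), (197, 191, 188), (126, 143, 151), (55, 109, 127), (27, 125, 149), (39, 174, 207), (49, 209, 225), (57, 223, 230), (61, 227, 231), (59, 227, 231), (60, 227, 231)]
blue (200, 266, 253, 100)
262 0 0 | 264 0 0 | 266 204 231 | 268 201 450 | 270 200 451 | 272 200 452 | 274 200 451 | 276 200 451 | 278 201 451 | 280 201 450 | 282 201 450 | 
yel (312, 212, 29, 60)
210 0 0 | 216 313 340 | 222 313 340 | 228 313 340 | 234 313 339 | 240 312 340 | 246 312 340 | 252 312 340 | 258 312 339 | 264 313 339 | 270 314 338 |
```

View pics/z1.png

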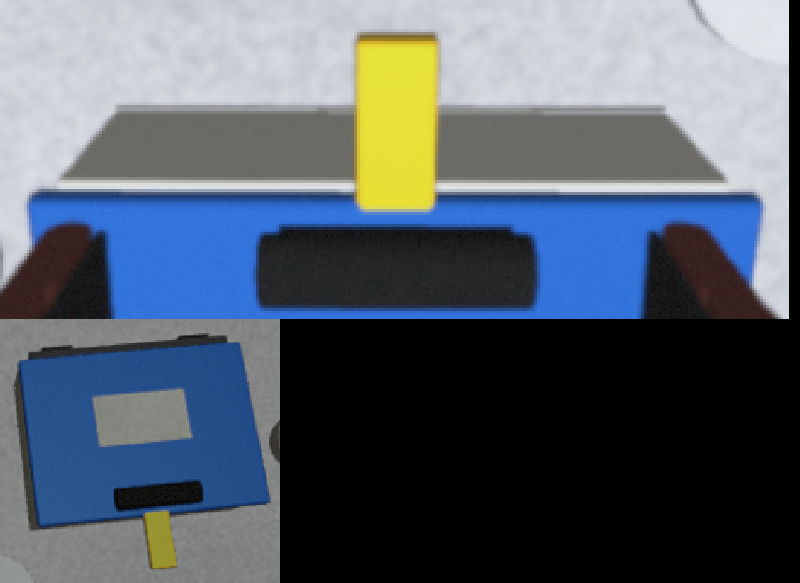

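```bash
cat > p3.py <<'E'
from h import *
z=np.load("pics/w1.npz");cw=(z["K"],z["D"],z["R"],z["t"]);ct=cam("top")
def depth_by_width(c,a,b,w):
    o,d=ray(c,[a,b]);s=w/np.linalg.norm(d[0]-d[1]);return o+s*d
# order: right(jar side), left
W=[[199.7,270.5],[452,270.5]];T=[[493,283],[357,297]]
print("front tri",tri(cw,W,ct,T).round(4).tolist());print("front width w",depth_by_width(cw,*W,.224).round(4).tolist(),"t",depth_by_width(ct,*T,.224).round(4).tolist())
print("back width t",depth_by_width(ct,[475,187],[345.7,199],.224).round(4).tolist())
W=[[312.5,214],[340.5,214]];T=[[438.3,319.8],[423.3,322]]
print("tip tri",tri(cw,W,ct,T).round(4).tolist(),depth_by_width(cw,*W,.024).round(4).tolist())
# rim/front wall corners at bench and top in wrist: yaw check
for zz,px in((.0,[[229,237],[419,237]]),(.09,[[209,264.5],[443,264.5]])):
    P=onplane(cw,px,zz);v=P[1]-P[0];print(zz,P.round(4).tolist(),np.linalg.norm(v),np.degrees(np.arctan2(-v[0],v[1])))
for zz in(.11,.115,.12):
    P=onplane(cw,[[199.7,270.5],[452,270.5],[326.5,214],[326,272]],zz);v=P[1]-P[0];print(zz,P.round(4).tolist(),np.linalg.norm(v),np.degrees(np.arctan2(-v[0],v[1])))
E
python3 p3.py
```

```text
front tri [[0.5182, -0.2393, 0.1256], [0.5, -0.023, 0.1173]]
front width w [[0.5243, -0.2438, 0.111], [0.5034, -0.0208, 0.1111]] t [[0.5204, -0.2478, 0.1027], [0.5008, -0.025, 0.0907]]
back width t [[0.6877, -0.2335, 0.0864], [0.6687, -0.0107, 0.0745]]
tip tri [[0.4617, -0.1488, 0.122], [0.4592, -0.1256, 0.1205]] [[0.4651, -0.1487, 0.1062], [0.4629, -0.1248, 0.1062]]
0.0 [[0.5254, -0.2435, 0.0], [0.5045, -0.0216, 0.0]] 0.22284654790518327 5.377912331059446
0.09 [[0.5262, -0.2415, 0.09], [0.5056, -0.0218, 0.09]] 0.22067439505088227 5.368673477078439
0.11 [[0.5248, -0.2442, 0.11], [0.5037, -0.0204, 0.11], [0.4632, -0.1369, 0.11], [0.5155, -0.1321, 0.11]] 0.2247657260028489 5.3667485338039445
0.115 [[0.5227, -0.2426, 0.115], [0.502, -0.0225, 0.115], [0.4621, -0.1371, 0.115], [0.5135, -0.1324, 0.115]] 0.2211233430147253 5.366748533803937
0.12 [[0.5206, -0.2411, 0.12], [0.5002, -0.0246, 0.12], [0.461, -0.1373, 0.12], [0.5116, -0.1327, 0.12]] 0.21748096002660178 5.366748533803958
```

```bash
cat >> h.py <<'E'
YAW=np.radians(5.37);HINGE=np.array([.6747,-.1171,.0905])
def Ry(a):return np.array([[np.cos(a),0,np.sin(a)],[0,1,0],[-np.sin(a),0,np.cos(a)]])
RZ=np.array([[np.cos(YAW),-np.sin(YAW),0],[np.sin(YAW),np.cos(YAW),0],[0,0,1]])
def ori(tilt):return RZ@Ry(tilt)@np.diag([-1.,1,-1])
def lidpt(th,p):return HINGE+RZ@Ry(th)@np.array(p,float)
TAB=[-.2,0,.005];TH0=.085;T0=-np.radians(20)
def st(tag=""):
    o=manip.observe();print(tag,round(o["time"],2),np.round(o["ee_pos"],4),"F",np.round(o["ft_force"],2),"gap",round(o["finger_gap"],3),"grip",round(o["grip_force"],1));return o
E
cat > m2.py <<'E'
from h import *
R=ori(T0);g=lidpt(TH0,TAB);pre=g-R[:,2]*.07
for th in np.linspace(TH0,.61,5):
    q=solver.ik(lidpt(th,TAB).tolist(),ori(T0+th-TH0).tolist());print(None if q is None else np.round(q,1))
manip.move_ptp(pre.tolist(),R.tolist());manip.servo_line(g.tolist(),feed=.08);manip.wait(.2);st("at tab")
cv2.imwrite("pics/w2.png",vision.snapshot("wrist"))
E
python3 m2.py
```

```text
[ -23.5   16.8  126.    26.7   21.6 -142.4]
[ -20.6   15.4  120.     9.8   33.8 -123.6]
[ -18.    15.9  113.3    2.7   46.2 -115.2]
[ -15.7   17.9  106.2   -1.1   58.3 -110.5]
[ -13.7   21.1   98.7   -3.5   69.7 -107.6]
at tab 5.03 [ 0.4768 -0.1358  0.1129] F [-0.11 -0.55  0.3 ] gap 0.999 grip 0.0
```

View pics/w2.png

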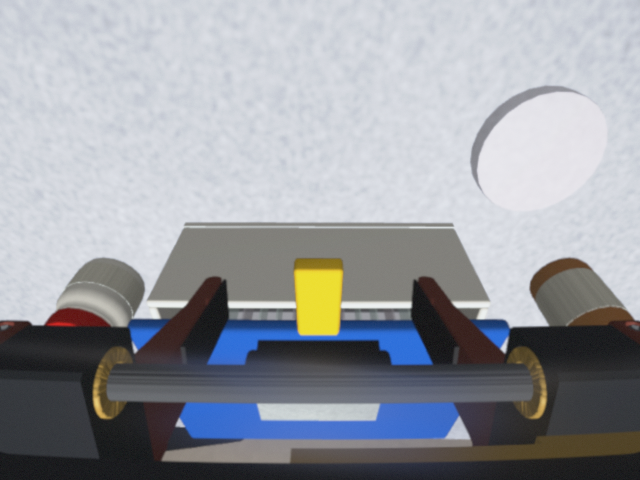

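The wrist view shows the tab at (318,297), centred between the fingers (inner edges at about 226 and 414). The lid stands slightly open. I'll grip and lift.

```bash
cat > m3.py <<'E'
from h import *
manip.gripper_close(30);manip.wait(.2);st("grip")
for th in np.linspace(TH0,.61,8)[1:]:
    manip.servo_line(lidpt(th,TAB).tolist(),ori(T0+th-TH0).tolist(),feed=.04);st(round(th,3))
manip.wait(.3);st("end")
cv2.imwrite("pics/top2.png",vision.snapshot("top"));cv2.imwrite("pics/scene2.png",vision.snapshot("scene"))
E
python3 m3.py
```

```text
grip 6.62 [ 0.4767 -0.1357  0.1124] F [0.58 0.66 0.46] gap 0.003 grip 0.0
0.16 7.14 [ 0.4788 -0.1353  0.1272] F [-0.55  0.11  0.77] gap 0.009 grip 0.0
0.235 7.67 [ 0.4817 -0.1349  0.1414] F [ 0.07 -0.34  0.19] gap 0.008 grip 0.0
0.31 8.19 [ 0.486  -0.1345  0.1558] F [-0.42  0.28 -0.02] gap 0.007 grip 0.0
0.385 8.72 [ 0.4914 -0.1341  0.1697] F [ 0.15 -0.03  0.02] gap 0.004 grip 0.0
0.46 9.24 [ 0.4979 -0.1335  0.1833] F [-0.32 -0.32 -0.06] gap 0.007 grip 0.0
0.535 9.77 [ 0.5055 -0.1328  0.1963] F [-0.3  -0.43 -0.45] gap 0.005 grip 0.0
0.61 10.29 [ 0.5139 -0.1321  0.2088] F [-1.08  0.79 -0.58] gap 0.005 grip 0.0
end 10.59 [ 0.514  -0.1322  0.2091] F [ 0.16 -0.35  0.61] gap 0.002 grip 0.0
```

View pics/scene2.png

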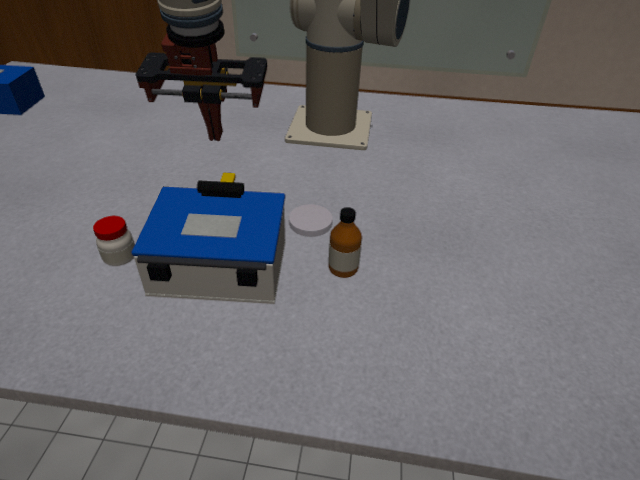

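```bash
cat > p4.py <<'E'
from h import *
c=cam("scene");ct=cam("top")
def proj(c,P):return cv2.projectPoints(np.array(P,float).reshape(-1,3),cv2.Rodrigues(c[2])[0],c[3],c[0],c[1])[0].reshape(-1,2).round(1).tolist()
o=manip.observe();R=np.array(o["orientation"]);p=np.array(o["ee_pos"])
print("tcp,tip scene",proj(c,[p,p+R[:,2]*.019]),"top",proj(ct,[p,p+R[:,2]*.019]))
for th in(0,.06,.1):
    L=[[-.165,.112,.01],[-.165,-.112,.01],[0,.112,.01],[0,-.112,.01],[-.215,.012,.01],[-.215,-.012,.01]]
    P=[lidpt(th,l) for l in L];print(th,"scene",proj(c,P),"top",proj(ct,P))
E
python3 p4.py; python3 - <<'E'
import cv2,numpy as np
a=cv2.imread("pics/scene2.png")[60:210,130:300];b=cv2.imread("pics/top2.png")[170:340,330:510]
c=np.zeros((400,800,3),np.uint8);a=cv2.resize(a,(400,353),interpolation=2);b=cv2.resize(b,(400,378),interpolation=2);c[:353,:400]=a;c[:378,400:]=b;cv2.imwrite("pics/z2.png",c)
E
```

```text
tcp,tip scene [[217.2, 144.0], [218.9, 153.0]] top [[440.8, 280.8], [437.8, 284.4]]
0 scene [[285.7, 199.7], [163.7, 193.1], [273.9, 261.6], [129.9, 253.3], [236.4, 181.8], [223.9, 181.1]] top [[355.1, 297.1], [490.3, 282.8], [343.9, 197.5], [474.9, 186.1], [420.5, 321.8], [435.1, 320.2]]
0.06 scene [[285.5, 195.5], [162.5, 188.9], [273.8, 261.8], [129.8, 253.6], [235.7, 176.4], [223.1, 175.7]] top [[355.7, 296.1], [492.3, 281.7], [343.9, 197.2], [474.9, 185.7], [422.2, 321.0], [437.0, 319.3]]
0.1 scene [[285.4, 192.8], [161.7, 186.2], [273.8, 262.0], [129.7, 253.8], [235.2, 172.8], [222.4, 172.1]] top [[356.0, 295.2], [493.7, 280.7], [343.8, 197.0], [474.8, 185.5], [423.3, 320.1], [438.3, 318.5]]
```

View pics/z2.png

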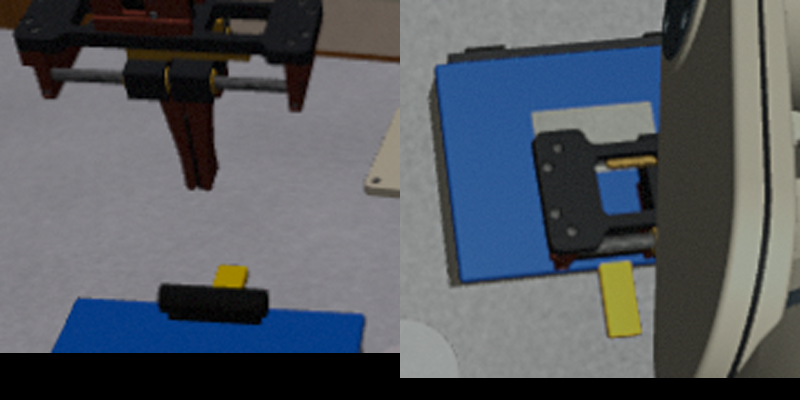

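The scene shows the closed fingertips at about (215,139), but the stated tool geometry puts them at (219,153). The lid hasn't moved and the gripper closed on air. I'll measure where the fingertips really are.

```bash
cat > p5.py <<'E'
from h import *
from p4 import proj
o=manip.observe();R=np.array(o["orientation"]);p=np.array(o["ee_pos"])
cw=cam("wrist");im=vision.snapshot("wrist");cv2.imwrite("pics/w3.png",im);np.savez("pics/w3.npz",K=cw[0],D=cw[1],R=cw[2],t=cw[3],p=p,Rt=R)
print("cam in tool",R.T@(-cw[2].T@cw[3]-p),"axis in tool",R.T@cw[2][2])
for d in(-.03,-.02,-.01,0,.01,.019):print(d,"wrist",proj(cw,[p+R@[a,0,d] for a in(-.01,.01)]),"scene",proj(cam("scene"),[p+R@[a,0,d] for a in(-.01,.01)]))
a=im[180:480,180:460];b=cv2.imread("pics/scene2.png")[80:160,160:260]
c=np.zeros((600,800,3),np.uint8);c[:429,:400]=cv2.resize(a,(400,429));c[:320,400:]=cv2.resize(b,(400,320),interpolation=2);cv2.imwrite("pics/z3.png",c)
E
python3 p5.py
```

```text
tcp,tip scene [[217.2, 144.0], [218.9, 153.0]] top [[440.8, 280.8], [437.8, 284.4]]
0 scene [[285.7, 199.7], [163.7, 193.1], [273.9, 261.6], [129.9, 253.3], [236.4, 181.8], [223.9, 181.1]] top [[355.1, 297.1], [490.3, 282.8], [343.9, 197.5], [474.9, 186.1], [420.5, 321.8], [435.1, 320.2]]
0.06 scene [[285.5, 195.5], [162.5, 188.9], [273.8, 261.8], [129.8, 253.6], [235.7, 176.4], [223.1, 175.7]] top [[355.7, 296.1], [492.3, 281.7], [343.9, 197.2], [474.9, 185.7], [422.2, 321.0], [437.0, 319.3]]
0.1 scene [[285.4, 192.8], [161.7, 186.2], [273.8, 262.0], [129.7, 253.8], [235.2, 172.8], [222.4, 172.1]] top [[356.0, 295.2], [493.7, 280.7], [343.8, 197.0], [474.8, 185.5], [423.3, 320.1], [438.3, 318.5]]
cam in tool [ 0.07713335  0.00068648 -0.17860904] axis in tool [-2.80797493e-01  2.29841504e-05  9.59767038e-01]
-0.03 wrist [[317.9, 331.7], [317.8, 290.9]] scene [[213.0, 133.0], [215.6, 125.4]]
-0.02 wrist [[318.0, 320.8], [317.9, 281.8]] scene [[214.0, 138.0], [216.5, 130.4]]
-0.01 wrist [[318.1, 311.0], [318.0, 273.8]] scene [[215.0, 143.0], [217.5, 135.4]]
0 wrist [[318.1, 302.1], [318.1, 266.5]] scene [[216.0, 147.8], [218.4, 140.2]]
0.01 wrist [[318.2, 294.1], [318.1, 259.9]] scene [[216.9, 152.6], [219.3, 145.0]]
0.019 wrist [[318.2, 287.5], [318.2, 254.5]] scene [[217.7, 156.8], [220.1, 149.2]]
```

View pics/z3.png

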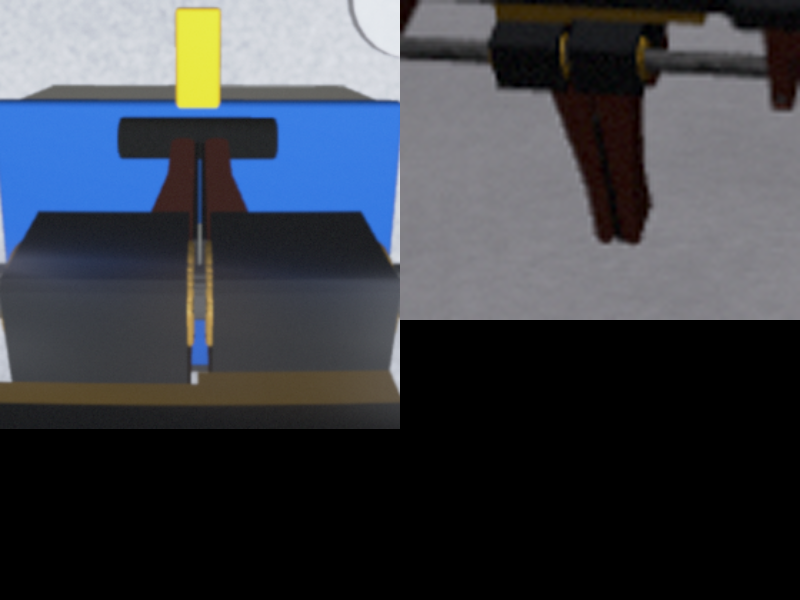

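Both views put the fingertips about 33 mm behind where the stated TCP says. The finger-to-body length is as specified, so the whole tool frame is shifted along z. I'll compensate by commanding 33 mm deeper, then regrasp and check the grip before lifting.

```bash
cat >> h.py <<'E'
OFF=.033;T0=-np.radians(17)
def cmd(p,R):return (np.array(p)+R[:,2]*OFF).tolist()
E
cat > m4.py <<'E'
from h import *
ths=np.linspace(TH0,.61,6)
for th in ths:
    R=ori(T0+th-TH0);q=solver.ik(cmd(lidpt(th,TAB),R),R.tolist());print(None if q is None else np.round(q,1))
R=ori(T0);g=lidpt(TH0,TAB)
manip.let_go()
manip.move_ptp(cmd(g-R[:,2]*.06,R),R.tolist());manip.servo_line(cmd(g,R),feed=.08);st("at tab")
manip.gripper_close(30);o=st("grip")
if not .2<o["finger_gap"]<.35: raise SystemExit("no grip")
for th in ths[1:]:
    R=ori(T0+th-TH0);manip.servo_line(cmd(lidpt(th,TAB),R),R.tolist(),feed=.045);st(round(th,3))
cv2.imwrite("pics/scene3.png",vision.snapshot("scene"))
E
python3 m4.py
```

```text
[ -21.8   21.6  124.    22.3   20.6 -137.2]
[ -19.8   20.2  119.7    9.2   30.4 -122.8]
[ -18.    19.9  115.     3.    40.5 -115.6]
[ -16.3   20.6  110.    -0.5   50.4 -111.4]
[ -14.8   22.1  104.7   -2.8   59.9 -108.6]
[ -13.4   24.3   99.1   -4.5   69.  -106.7]
at tab 13.74 [ 0.4865 -0.1348  0.0811] F [-0.09 -0.4   0.05] gap 0.999 grip 0.0
grip 14.74 [ 0.4865 -0.1357  0.0809] F [-1.77 -5.93 -0.98] gap 0.271 grip 30.0
0.19 15.33 [ 0.4866 -0.1356  0.1011] F [-2.64 -6.82  2.63] gap 0.266 grip 30.0
0.295 15.93 [ 0.4888 -0.1354  0.1207] F [-1.7  -6.94  1.79] gap 0.268 grip 30.0
0.4 16.52 [ 0.4929 -0.1351  0.1399] F [ 0.18 -5.72 -1.13] gap 0.27 grip 30.0
0.505 17.11 [ 0.499  -0.1345  0.1585] F [-0.12 -6.93 -2.76] gap 0.268 grip 30.0
0.61 17.7 [ 0.507  -0.1338  0.1763] F [ 1.64 -6.1  -4.4 ] gap 0.273 grip 30.0
```

```bash
cat > ang.py <<'E'
from h import *
def proj(c,P):return cv2.projectPoints(np.array(P,float).reshape(-1,3),cv2.Rodrigues(c[2])[0],c[3],c[0],c[1])[0].reshape(-1,2)
def lidq(n,im):
    m=mask(im,*BLUE);m[:,:100]=0
    if n=="top":m[:150]=0
    return cv2.approxPolyN(cv2.convexHull(big(m)),4,ensure_convex=True).reshape(-1,2)
# front left corner ray: plane of box's side y=+/-112 -> point in lid frame -> angle
def angle(c,px,side,p):   # p=(x,z) of the point in lid frame
    o,d=ray(c,[px]);o=RZ.T@(o-HINGE);d=RZ.T@d[0];q=o+d*(side-o[1])/d[1]
    return np.arctan2(q[2],-q[0])-np.arctan2(p[1],-p[0]),np.hypot(q[0],q[2])
E
python3 - <<'E'
from ang import *
c=cam("scene")
for f in("scene2","scene3"):
    im=cv2.imread(f"pics/{f}.png");q=lidq("scene",im);print(f,q.tolist())
    m=mask(im,*YEL);m[:,:180]=0;m[:,280:]=0;m[:100]=0;k=big(m);print("tab",cv2.boundingRect(k))
for th in(.085,.5,.56,.61,.66):print(th,proj(c,[lidpt(th,l) for l in[[-.165,.112,.01],[-.165,-.112,.01],[0,.112,.01],[0,-.112,.01]]]).round(0).tolist())
E
```

```text
scene2 [[286, 193], [273, 263], [129, 255], [162, 186]]
tab (220, 173, 15, 9)
scene3 [[281, 165], [273, 264], [129, 256], [147, 158]]
tab (207, 134, 16, 25)
0.085 [[285.0, 194.0], [162.0, 187.0], [274.0, 262.0], [130.0, 254.0]]
0.5 [[283.0, 170.0], [150.0, 163.0], [274.0, 264.0], [129.0, 256.0]]
0.56 [[283.0, 168.0], [148.0, 160.0], [273.0, 265.0], [129.0, 256.0]]
0.61 [[282.0, 166.0], [146.0, 159.0], [273.0, 265.0], [129.0, 257.0]]
0.66 [[282.0, 164.0], [144.0, 157.0], [273.0, 265.0], [129.0, 257.0]]
```

View pics/scene3.png

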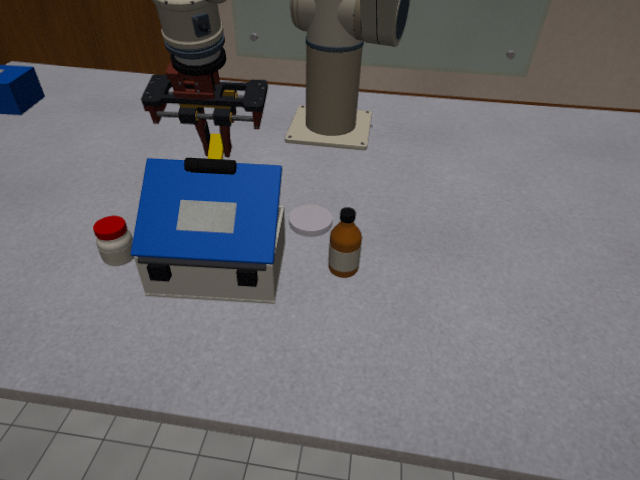

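The lid is held at about 35° (corner pixels fit 0.61), with the tab between the fingers at (215,147). Next I'll release it, retract, and go above the bar with closed fingers.

```bash
cat > m5.py <<'E'
from h import *
from ang import lidq
R=ori(T0+.61-TH0);g=lidpt(.61,TAB)
manip.let_go();st("open");manip.servo_line(cmd(g-R[:,2]*.085,R),feed=.12);st("off")
V=ori(0);top=lidpt(.61,[-.15,0,.0235])+[0,0,.011]
manip.move_ptp(cmd(top+[0,0,.019+.03],V),V.tolist());manip.gripper_close(30);o=st("above bar")
cv2.imwrite("pics/scene4.png",im:=vision.snapshot("scene"));print(lidq("scene",im).tolist(),"bar top z",top)
manip.wait(.3)
b=np.array([(manip.wait(.02),manip.observe()["ft_force"])[1] for _ in range(15)]);print(b.mean(0),b.std(0))
E
python3 m5.py
```

```text
open 18.83 [ 0.5069 -0.1329  0.177 ] F [ 0.43  0.58 -0.13] gap 1.0 grip 0.0
off 19.69 [ 0.5255 -0.1309  0.2591] F [-0.52 -0.41  0.06] gap 0.998 grip 0.0
above bar 21.42 [ 0.5657 -0.1274  0.2227] F [-0.21 -0.26 -0.62] gap 0.0 grip 0.0
[[281, 165], [273, 264], [129, 256], [147, 158]] bar top z [ 0.5656957  -0.12734636  0.20669185]
[ 0.18538257  0.08688055 -0.22172965] [0.42825263 0.42140765 0.32626645]
```

```bash
cat > m6.py <<'E'
from h import *
def F(n,dt=.01):
    v=[]
    for _ in range(n):manip.wait(dt);v.append(manip.observe()["ft_force"][2])
    return np.mean(v)
V=ori(0);p0=np.array(cmd(lidpt(.61,[-.15,0,.0235])+[0,0,.011+.019],V))
def go(z,feed=.01):manip.servo_line([p0[0],p0[1],p0[2]+z],feed=feed)
z=.013;go(z,.05);b=F(30);t0=st("start")["time"];print("base",b)
f=0
while f<1.2:
    z-=.00035;go(z);f=F(3)-b
    if f>1.2:f=F(10)-b
    t=manip.observe()["time"]
    if z<-.016 or t-t0>12:break
print("contact? z",z,"f",f,"t",t)
if f<1.2:raise SystemExit("no contact")
H=[(z,f)]
for _ in range(8):
    if f>4.6:break
    k=8000 if len(H)<3 else np.clip(np.polyfit(*zip(*H),1)[0]*-1,4000,16000)
    z-=np.clip((5-f)/k,.00003,.00015);go(z);manip.wait(.1);f=F(15)-b;H.append((z,f))
    print(round(z*1e3,3),round(f,2),manip.observe()["time"])
E
python3 m6.py
```

```text
start 22.76 [ 0.5659 -0.1274  0.206 ] F [ 0.09  0.38 -0.53] gap 0.009 grip 0.0
base -0.05919556543909414
contact? z 0.0011000000000000085 f 2.592193076162435 t 32.1917
0.95 5.07 32.6667
```

```bash
cat > m7.py <<'E'
from h import *
b=-.06
for i in range(13):
    v=[]
    for _ in range(10):manip.wait(.02);v.append(manip.observe()["ft_force"])
    m=np.mean(v,0);print(m.round(2),end=" ")
o=st("\nheld")
p=np.array(o["ee_pos"])
import h
E
python3 m7.py
```

```text
[-0.84  0.3   5.2 ] [-0.96  0.25  5.12] [-0.69  0.23  5.22] [-0.94  0.13  5.56] [-0.83  0.28  5.11] [-1.12  0.26  5.05] [-1.12  0.31  5.65] [-1.1   0.19  5.33] [-1.45  0.24  5.18] [-1.25  0.1   5.24] [-1.07  0.09  5.07] [-0.92  0.51  5.44] [-1.18  0.37  4.93] 
held 34.83 [ 0.5658 -0.1274  0.1939] F [-1.49  0.46  4.85] gap 0.007 grip 2.6
```

```bash
cat > m8.py <<'E'
from h import *
from ang import lidq
manip.wait(.5);st("held")
p=np.array(manip.observe()["ee_pos"])
manip.servo_line((p+[0,0,.01]).tolist(),feed=.02);manip.servo_line((p+[0,0,.10]).tolist(),feed=.1);manip.wait(.5);st("away")
im=vision.snapshot("scene");cv2.imwrite("pics/scene5.png",im);print(lidq("scene",im).tolist())
E
python3 m8.py
```

```text
held 35.33 [ 0.5658 -0.1274  0.1939] F [-0.93  0.25  4.93] gap 0.004 grip 2.6
away 37.54 [ 0.5658 -0.1274  0.2938] F [-0.38 -0.22  0.07] gap 0.005 grip 0.0
[[281, 165], [273, 264], [129, 256], [147, 158]]
```

View pics/scene5.png

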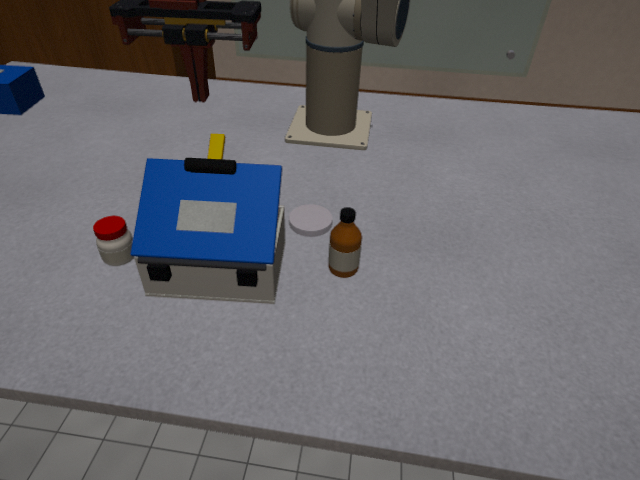

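The lid still stands at the same angle, with its corners on the same pixels as before, e.g. (281,165) and (147,158). The fingers are clear at (200,100), and the bottle, jar and dish haven't moved.

```bash
python3 -c "
from bench import manip
print(manip.finish_job())"
```

```text
the job is handed in; nothing more can be done
None
```

The job is handed in: the lid was lifted to about 35° and stayed up untouched for over 2 s, then the bar was held at about 5.3 N for over 2.5 s with the lid still at about 35°; the first grasp closed on air (tool frame about 33 mm off along the fingers, corrected), and the bottle, jar and dish were not moved.

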